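# Snap a label clip on the reagent shelf lip and hold it home

### The arm

A 7-joint arm with a two-finger parallel gripper is mounted at the origin on a cart in front of the work surface, level with it; the furniture and walls round the work are solid. World frame = base frame: x ahead of the robot, y to its left, z up, the work surface at z = 0. Lengths are in m, angles in rad, forces in N, time in s.
With the tool pointing down it reaches from about 0.4 to 0.875 m from the base axis. Payload 19.3 kg.
Tool frame: the origin (TCP) lies midway between the tips of the shut fingers; the grasp point (between the pads) lies 19 mm behind it; z points along the fingers, x is the direction in which the jaws open and shut, and the axes are right-handed (so a half turn about z gives the same grasp; the last joint's range is limited). The gripper opens to 85 mm and grips with 20 to 120 N. Pads are 22 mm wide; open, the fingers measure 114 mm over their backs; the gripper's body (76 mm by 85 mm) begins 54 mm behind the grasp point. The pads swing forward as they close: fully open they stand 13 mm farther back than shut.
Start: joints at [-1.321, 0.521, -0.036, 1.599, 0.021, 1.021, -0.113], TCP at [0.197, 0.593, 0.231] pointing down, gripper open.
Joint ranges: [-2.91, 2.91], [-0.3, 2.13], [-1.5, 1.42], [0.17, 2.43], [-1.26, 4.41], [0.16, 1.93], [-2.52, 2.52]. Speed limits (rad/s): [1.89, 1.89, 2.39, 2.39, 3.01, 3.01, 3.01].

### API

Orientations are given as [roll, pitch, yaw] about the fixed x, y, z axes, in that order (R = Rz(yaw) Ry(pitch) Rx(roll)).
In Python, from plant import read_state, eyes, sign_off gives the robot as it stands.
- The arm moves only by the shell command python3 -m jog 'ROWS' [OPENING]. ROWS is JSON, a list of rows, each a list of 4 numbers: the shift along the tool's x, y, z in units of 25 mm (1.0 is 25 mm), then the turn about the tool's z in units of 8 degrees (1.0 is 8 degrees). In form: [[x, y, z, turn], ...]. A call has 1 to 5 rows; each row is the pose to reach, as a shift and turn from the pose commanded when the call began, along the tool's axes at that moment; what a row does not reach only later rows make up. A row lasts 1/8 s, in which the tool goes at most 62.5 mm and 10.7 degrees, less where a joint would pass 70% of its speed; a pose out of reach is approached as far as the arm can. A call with a gripper value outside its range is refused whole. OPENING is the opening, from 0 (shut) to 1 (fully open), set as the call begins (- or left out, the last holds). The fingers move at their own pace and stop on an object; the grip force is fixed at half the most. Time passes only in rows, so rows that repeat a pose let the fingers close. It gives the time, the measured TCP pose, the force and the opening at its end, in the units of the state.
- read_state(): the state, without advancing time (a new reading comes with each control period).
- eyes.read_camera(name): name is "side" or "top"; returns a dict with "pixels" (420x560x3 uint8, red, green, blue), "fx", "fy", "cx", "cy" (pixels), "position" and "rotation" of the camera in the world. Camera axes: x right, y down, z forward; pixel columns grow to the right and rows downward; lengths in m; the calibration is good to about 2 mm. A picture is of the moment at which its call begins. There is no depth.
- sign_off(): hands the job in, once; it reports no verdict.
Trained networks look in the newest picture that a camera, given by its name, has taken for a name from the list of things; names that differ only in an ending like _2 or _b are one class to them, and where a whole thing is asked for, a point or a joint stands for the part that bears it (a point fixed in the world has none). Each returns a list of dicts, best first, with "p" (0 to 1); they miss things now and then, are a little off and sometimes report something else, mostly with a low value. They report only what shows in the picture. A call takes as long as a camera call. They do not tell look-alikes from the thing itself.
- eyes.find_in(camera, thing): "at" ([x, y, z] in m, in world coordinates, good to about 4 mm: the middle of the surface that is visible of it).
- eyes.trace(camera, thing): "mask" (420x560 bool, what is visible of it).
The state is a dict: "time_s": time; "joint_positions": joint angles; "qvel": joint speeds; "effort": joint torques, N m; "tool_pos": TCP position; "tcp_rot": TCP orientation; "contact_force": force on the tool from outside, world axes, zero at the start; "ft_torque": the same for the moment, N m; "gripper_width": opening from 0.0 (shut) to 1.0 (fully open).
Only numpy, scipy, OpenCV 4.12 (cv2) and the standard library are available. Lean on these libraries where they do the work, as an engineer would, in place of code of your own. Each camera call takes 0.05 s, during which the arm holds its last target. There are 200 camera calls.

### The job

Squeeze the sprung label clip open to take it off its parking stand, set its jaws over the front lip of the low reagent shelf straight in front of the small brown bottle standing on it, label outward, and let go so that it grips the lip by itself. Then press down on top of the clip until it is fully home against the lip, pushing down the sprung orange strip behind it, and finish while still holding it pressed firmly home. Do not shift or tip the two bottles on the shelf.

Things in the scene. Friction and masses are not known exactly. Their poses are not given: they have to be found in the camera images.
- shelf: low fixed reagent shelf, 150 x 212 x 40 mm, grey deck 14 mm high, blue side and back rims 34 mm high; origin at the centre of its underside on the bench, x from its front (robot side) to its back, y along the lip, z up
- lip_top (a point): middle of the top edge of the upright aluminium lip along the shelf's front, axes as the shelf; lip 6 mm thick (centre plane at shelf x = -72 mm), 200 mm long, top 40 mm above the bench; behind it an open channel 18 mm wide with the orange strip in it
- strip (a joint): sprung orange strip, 15 mm wide, along the whole lip in the channel just behind it; 0 = up, its top 20 mm above the bench; grows as it is pushed down (m): 0.006 when the clip is home, travel 0.008. Its spring pushes up with 4 N when up, 8 N when the clip is home
- clip_center (a point): middle of the resting mouth of the loose label clip (green, red button, 33 x 40 x 54 mm, 60 g), 27 mm above its feet; x from the label side to the back, y along its 40 mm width, z up. Under the housing hang two jaws 40 mm wide, 4 mm thick, 26 mm long: green front jaw with the label, red rear jaw that goes behind the lip. At the start it straddles the stand's rib, upright, label to the stand's front
- clip_button (a joint): red button with the rear jaw; 0 = rest (mouth 4 mm), 0.009 m = fully in (mouth 13 mm), 0.002 on the lip; spring 1.8 N at rest, 5.4 N fully in. Squeeze button front (22 mm wide) and housing back together along the clip's x, 28 to 50 mm above the feet: 33 mm apart at rest, 24 mm fully open; the mouth's middle is always midway between these two faces
- clip_top (a point): middle of the clip's flat housing top, where to press: 22 mm along x, 40 mm along y, 54 mm above the feet, 5 mm behind clip_center; the button is 4 mm lower. Home: the housing's underside sits on the lip's top, feet 14 mm and this top 68 mm above the bench. Sliding down the lip takes about 5 N besides the strip's spring
- clip_label (a point): middle of the white label on the clip's front jaw, 12 mm above its feet
- clip: the whole clip, axes as clip_center, origin between its feet (27 mm below clip_center)
- stand: fixed grey parking stand, base 44 x 70 x 8 mm, origin under its centre, with an upright steel rib 3 mm thick and 60 mm long, its top 26 mm above the bench; the clip's feet rest on the base 8 mm above the bench; x points to its back
- brown_bottle: small brown bottle with a white cap, 35 mm diameter, 60 mm tall, standing loose on the deck about 105 mm behind the lip; origin at its foot; its y axis runs along the shelf's y axis
- white_bottle: small white bottle with a red cap, 35 mm diameter, 62 mm tall, standing loose on the deck beside the brown one (they change places); origin at its foot
There are look-alikes about, which are no part of the job. What is shaped like the brown_bottle but pink is not meant.

How it is judged:
On the way, in this order (a step that is already met when the one before it is completed fails the run):
1. the clip is held squeezed open, clear of the stand (value of joint clip_button above 0.006 m and height (world z) of clip_center above 0.06 m and contact force between the fingers and clip above 1 N), for 0.1 s.
2. let go, the clip grips the lip by itself in front of the small brown bottle standing on it, label outward (x of clip_center in the frame of shelf between -0.078 and -0.068 m and y of clip_center in the frame of brown_bottle between -0.02 and 0.02 m and angle between clip_center's own z axis and vertical below 0.15 rad and angle between the x axis of clip_center and the x axis of shelf, either way round below 0.2 rad and x of clip_label in the frame of shelf below -0.074 m and value of joint clip_button below 0.0045 m and z of clip_center in the frame of shelf below 0.06 m and contact force between the fingers and clip below 0.2 N), for 0.2 s.
At the end, for the whole second after the job is handed in: fingers press the clip with over 4 N; it grips the lip (button in under 4.5 mm, within 5 mm of the lip), upright, square, label outward, within 20 mm along the lip of the brown bottle, within 2.5 mm of fully home, strip down over 4.5 mm (x of clip_center in the frame of shelf between -0.078 and -0.068 m and y of clip_center in the frame of brown_bottle between -0.02 and 0.02 m and angle between clip_center's own z axis and vertical below 0.15 rad and angle between the x axis of clip_center and the x axis of shelf, either way round below 0.2 rad and x of clip_label in the frame of shelf below -0.074 m and value of joint clip_button below 0.0045 m and z of clip_center in the frame of shelf below 0.0435 m and value of joint strip above 0.0045 m and contact force between the fingers and clip above 4 N); the arm keeps its last pose, push and grip.
It fails at once if a bottle on the shelf is shifted by more than 15 mm or tipped (distance of any of brown_bottle, white_bottle from where it was at the start of the episode above 0.015 m or angle between any of brown_bottle, white_bottle's own z axis and vertical above 0.3 rad).
It also fails if it takes over 45 s, if anything falls off the work surface, if the arm or the gripper's body presses on something with over 40 N, if the wrist force passes 120 N, or if a joint passes its speed limit or range.

## Working session

There is one attempt and no reset: what is moved stays moved. The work goes in short steps, Python scripts to look and compute and a shell command to move; the robot and the scene stay as the last step left them, time stands still between calls to the robot, and variables do not carry over. Pictures are saved under pics/ and viewed, about 8 in all and at most 12, crops included, and the job is handed in when it is done.

```bash
ls; mkdir -p pics; cat > h.py <<'E'
import numpy as np, cv2
from scipy.spatial.transform import Rotation as R
from plant import read_state, eyes, sign_off
def cam(n,save=None):
    c=eyes.read_camera(n)
    if save: cv2.imwrite('pics/'+save,np.array(c['pixels'])[:,:,::-1])
    return c
def proj(c,p):
    q=np.array(c['rotation']).T@(np.array(p)-c['position']); return c['fx']*q[0]/q[2]+c['cx'],c['fy']*q[1]/q[2]+c['cy']
def back(c,u,v,z):
    d=np.array(c['rotation'])@np.array([(u-c['cx'])/c['fx'],(v-c['cy'])/c['fy'],1]); o=np.array(c['position'])
    return o+d*(z-o[2])/d[2]
E
python3 - <<'E'
from h import *
np.set_printoptions(precision=4,suppress=True)
s=read_state(); print({k:np.round(v,3) for k,v in s.items()})
for n in('top','side'):
    c=cam(n,n+'1.png'); print(n,np.array(c['position']),np.array(c['rotation']).tolist(),c['fx'])
    for t in('shelf','clip','clip_button','clip_top','clip_label','stand','brown_bottle','white_bottle','strip'):
        print(t,[(round(d['p'],2),np.round(d['at'],3).tolist()) for d in eyes.find_in(n,t)][:3])
a=cv2.imread('pics/top1.png');b=cv2.imread('pics/side1.png')
E
```

```text
pics
{'time_s': np.float64(0.0), 'joint_positions': array([-1.321,  0.522, -0.036,  1.6  ,  0.021,  1.021, -0.113]), 'qvel': array([ 0.001, -0.001,  0.001, -0.   , -0.   , -0.   , -0.001]), 'effort': array([  0.001, -92.711,   1.98 , -36.993,   0.018,   0.008,   0.   ]), 'tool_pos': array([0.196, 0.593, 0.231]), 'tcp_rot': array([3.142, 0.001, 1.251]), 'contact_force': array([ 0.571,  0.464, -0.219]), 'ft_torque': array([-0.06 ,  0.01 ,  0.009]), 'gripper_width': np.float64(0.998)}
top [ 0.4522 -0.0202  1.1514] [-3.041806415100339, 0.006765804665511466, -1.5571082039851114] 480.8468701696934
shelf [(0.78, [0.522, -0.132, 0.012]), (0.25, [0.43, 0.261, 0.061])]
clip [(0.5, [0.429, 0.259, 0.063])]
clip_button [(0.67, [0.431, 0.262, 0.065]), (0.59, [0.416, 0.261, 0.054])]
clip_top [(0.69, [0.431, 0.259, 0.058])]
clip_label [(0.76, [0.428, 0.262, 0.063]), (0.29, [0.537, -0.177, 0.061])]
stand [(0.69, [0.425, 0.249, 0.006]), (0.22, [0.471, -0.116, 0.019])]
brown_bottle [(0.82, [0.454, -0.354, 0.044]), (0.78, [0.435, -0.29, 0.05]), (0.66, [0.674, -0.105, 0.046])]
white_bottle [(0.63, [0.563, -0.09, 0.066])]
strip [(0.73, [0.471, -0.116, 0.019])]
side [ 0.3893 -0.4129  0.8429] [-2.6397031016553516, -0.009805388054548558, -0.33806397139121014] 383.27461912658606
shelf [(0.6, [0.517, -0.137, 0.013])]
clip [(0.68, [0.426, 0.251, 0.06])]
clip_button [(0.44, [0.414, 0.256, 0.05]), (0.19, [0.464, -0.119, 0.018])]
clip_top [(0.77, [0.425, 0.255, 0.061])]
clip_label [(0.74, [0.422, 0.257, 0.057]), (0.71, [0.414, 0.256, 0.053])]
stand [(0.68, [0.418, 0.249, 0.009])]
brown_bottle [(0.81, [0.674, -0.112, 0.045]), (0.76, [0.539, -0.189, 0.057]), (0.59, [0.436, -0.304, 0.047])]
white_bottle [(0.55, [0.568, -0.093, 0.06])]
strip [(0.97, [0.467, -0.121, 0.022])]
```

View pics/top1.png

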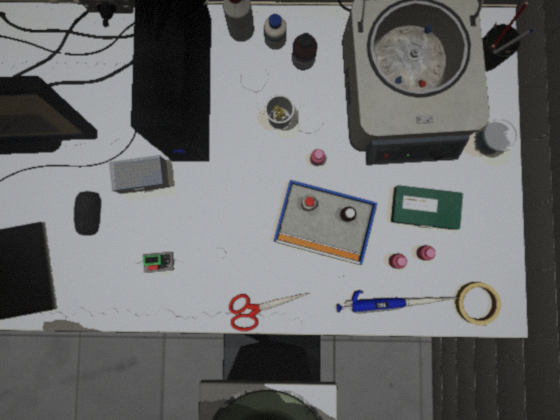

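View pics/side1.png

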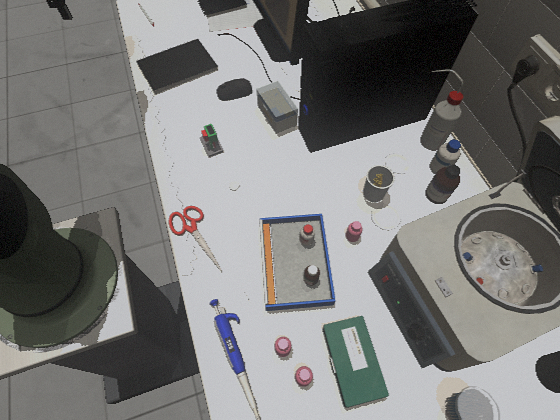

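The top view shows the clip at about (158,262) with its red button toward the robot, the shelf at about (326,222), and the brown bottle with its white cap at (348,213). The pink look-alikes are off the shelf. Next I'll measure these accurately in both cameras.

```bash
cat >> h.py <<'E'
np.set_printoptions(precision=4,suppress=True)
_cam=cam
def cam(n,save=None):
    c=_cam(n,save); c['rotation']=R.from_euler('xyz',c['rotation']).as_matrix() if np.size(c['rotation'])==3 else np.array(c['rotation']); c['position']=np.array(c['position']); return c
def rect(c,m,z):
    p=cv2.findContours(m.astype(np.uint8),cv2.RETR_EXTERNAL,cv2.CHAIN_APPROX_NONE)[0]
    p=max(p,key=cv2.contourArea)[:,0,:]
    w=np.array([back(c,u,v,z)[:2] for u,v in p])*1000
    (x,y),(a,b),t=cv2.minAreaRect(w.astype(np.float32)); return np.round([x,y,a,b,t],1)
E
python3 - <<'E'
from h import *
big=[]
for n in('top','side'):
    c=cam(n); im=np.array(c['pixels']); hsv=cv2.cvtColor(im,cv2.COLOR_RGB2HSV)
    for t,z in(('strip',.02),('shelf',.034),('clip',.062),('clip_top',.062),('clip_button',.058),('stand',.008),('white_bottle',.062),('brown_bottle',.06)):
        for d in eyes.trace(n,t)[:3]:
            v,u=np.nonzero(d['mask']); print(n,t,round(d['p'],2),len(u),u.mean().round(1),v.mean().round(1),rect(c,d['mask'],z))
    org=cv2.inRange(hsv,(8,120,100),(20,255,255))>0
    u0,v0,w,h=(270,170,115,100) if n=='top' else (250,205,95,110)
    k=np.zeros_like(org);k[v0:v0+h,u0:u0+w]=1
    print('orange',rect(c,org&k,.02)); blue=(cv2.inRange(hsv,(100,120,50),(125,255,255))>0)&k
    print('blue',rect(c,blue,.034))
    a=im[v0:v0+h,u0:u0+w]; a=cv2.resize(a,(400,300) if n=='top' else (300,347),interpolation=cv2.INTER_CUBIC)
    u1,v1=(135,240) if n=='top' else (190,115); b=cv2.resize(im[v1:v1+45,u1:u1+45],(300,300),interpolation=cv2.INTER_CUBIC)
    f=np.zeros((350,400,3),np.uint8);f[:a.shape[0],:a.shape[1]]=a; g=np.zeros((350,300,3),np.uint8);g[:300]=b
    big.append(np.hstack([f,g]))
I=np.vstack(big)[:,:,::-1]; cv2.imwrite('pics/crops.png',cv2.resize(I,(600,600)))
E
```

```text
top strip 0.9 537 317.9 246.7 [ 465.9 -114.1  192.    18.7   76.7]
top shelf 0.61 5334 325.4 223.6 [ 523.5 -128.5  211.4  149.9   75.7]
top clip 0.49 283 154.3 262.0 [425.5 258.7  33.6  47.8   0.8]
top clip_top 0.54 336 153.2 262.0 [425.5 261.   38.   52.2   0.8]
top clip_top 0.46 5550 325.7 223.1 [ 522.5 -126.5  208.1  149.4   75.5]
top clip_button 0.58 220 348.1 214.1 [ 540.7 -178.3   33.6   39.    45.4]
top clip_button 0.54 255 163.9 262.0 [428.  238.1  42.5  40.7   2. ]
top clip_button 0.37 65 153.6 267.5 [414.2 261.4  11.2  25.1   0.8]
top stand 0.74 222 165.7 263.1 [426.9 247.2  44.6  37.7   0.8]
top white_bottle 0.75 5369 325.3 223.4 [ 521.9 -126.1  205.1  146.8   76. ]
top white_bottle 0.6 203 309.0 203.0 [564.3 -89.1  33.8  35.6  45.7]
top white_bottle 0.34 257 153.5 261.5 [426.5 260.9  31.5  47.4   2.1]
top brown_bottle 0.76 233 426.1 253.0 [ 455.2 -352.9   31.4   40.8    0.8]
top brown_bottle 0.71 211 317.7 157.4 [ 670.6 -107.5   32.7   39.6   45.9]
top brown_bottle 0.56 198 347.7 214.2 [ 541.1 -177.4   31.9   36.5    0.7]
orange [ 466.5 -113.1  194.3   14.    75.7]
blue [
[... 261 characters left out ...]
9 147.8 [423.2 215.4  38.9  62.3   6.3]
side clip_top 0.57 239 209.4 134.5 [426.  245.6  33.9  76.    2.4]
side clip_button 0.2 243 209.5 135.3 [425.9 246.9  34.9  77.5   6.2]
side clip_button 0.17 5721 294.0 263.3 [ 518.4 -142.3  214.   148.6   75.7]
side stand 0.69 188 211.6 147.8 [425.  258.7  42.8  66.6   6.3]
side white_bottle 0.75 292 306.6 234.7 [563.4 -97.6  51.7  35.9  69.5]
side brown_bottle 0.83 271 303.3 375.6 [ 453.  -364.8   33.9   30.6   33.3]
side brown_bottle 0.82 281 353.4 231.1 [ 666.4 -122.6   54.3   33.7   41.7]
side brown_bottle 0.72 297 282.0 346.8 [ 432.2 -303.9   36.8   31.2   70.7]
orange [ 465.9 -114.7  190.2   14.6   75.6]
blue [ 525.  -129.9  209.8  146.1   75.7]
```

View pics/crops.png

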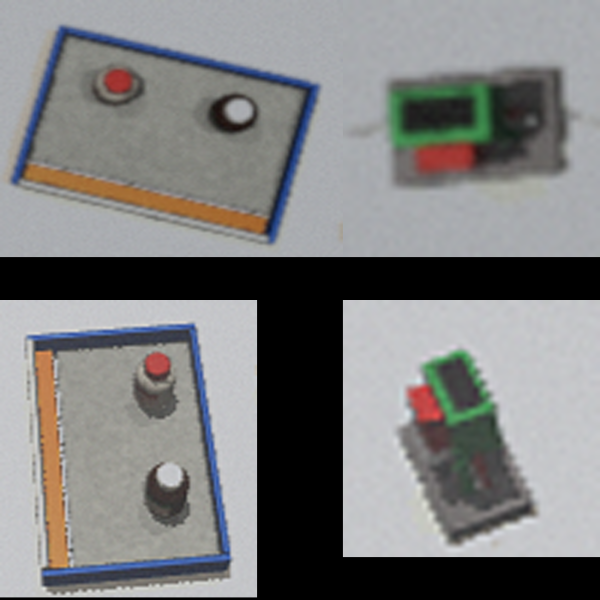

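```bash
cat >> h.py <<'E'
def warp(c,im,o,yaw,z,x0,x1,y0,y1,s):
    """rectified picture: rows = local x from x1 (top) down to x0, cols = local y from y1 (left) to y0; mm, s px/mm"""
    cs,sn=np.cos(yaw),np.sin(yaw)
    L=[(x1,y1),(x1,y0),(x0,y0),(x0,y1)]
    src=[proj(c,(o[0]+(x*cs-y*sn)/1000,o[1]+(x*sn+y*cs)/1000,z)) for x,y in L]
    W,H=int((y1-y0)*s),int((x1-x0)*s)
    M=cv2.getPerspectiveTransform(np.float32(src),np.float32([(0,0),(W,0),(W,H),(0,H)]))
    return cv2.warpPerspective(im,M,(W,H),flags=cv2.INTER_LINEAR)
E
python3 - <<'E'
from h import *
out=[]
for n in('top','side'):
    c=cam(n); im=np.array(c['pixels'])
    for t,(u,v) in dict(top=dict(brown=(350,212.8),white=(309.5,201.5),clip=(152.3,260)),side=dict(brown=(313,269.7),white=(308,229),clip=(209.5,128))) [n].items():
        print(n,t,back(c,u+.5,v+.5,.06)*1000)
    o=(.524,-.129);yaw=np.radians(-14.3)
    w=warp(c,im,o,yaw,.04,-95,-40,-106,106,2)
    for lo,hi in((20,150),(150,280),(280,400)):
        pr=w[:,lo:hi].mean(1)
        print(n,[( -40-.5*(i+.5),*pr[i].astype(int)) for i in range(40,90,2)])
    out.append(cv2.resize(w,(424,110)))
    for z in(.008,.062):
        q=warp(c,im,(.425,.25),0,z,-45,45,-50,50,2.1)
        cv2.line(q,(0,94),(209,94),(255,255,0),1);cv2.line(q,(105,0),(105,188),(255,255,0),1)
        out.append(q)
H=max(x.shape[1] for x in out)
out=[cv2.copyMakeBorder(x,0,4,0,H-x.shape[1],cv2.BORDER_CONSTANT) for x in out]
A=np.vstack([out[0],out[3]]);B=np.hstack([np.vstack(out[1:3])[:,:212],np.vstack(out[4:6])[:,:212]])
cv2.imwrite('pics/rect.png',np.vstack([A,B])[:600,:,::-1])
E
```

```text
top brown [ 542.7084 -183.1535   60.    ]
top white [567.3541 -90.9246  60.    ]
top clip [429.9016 263.0681  60.    ]
top [(-60.25, np.int64(165), np.int64(112), np.int64(57)), (-61.25, np.int64(164), np.int64(112), np.int64(56)), (-62.25, np.int64(164), np.int64(112), np.int64(56)), (-63.25, np.int64(163), np.int64(112), np.int64(57)), (-64.25, np.int64(160), np.int64(111), np.int64(57)), (-65.25, np.int64(154), np.int64(108), np.int64(58)), (-66.25, np.int64(145), np.int64(105), np.int64(63)), (-67.25, np.int64(137), np.int64(106), np.int64(75)), (-68.25, np.int64(132), np.int64(113), np.int64(95)), (-69.25, np.int64(135), np.int64(127), np.int64(118)), (-70.25, np.int64(146), np.int64(143), np.int64(140)), (-71.25, np.int64(153), np.int64(154), np.int64(153)), (-72.25, np.int64(151), np.int64(152), np.int64(152)), (-73.25, np.int64(143), np.int64(144), np.int64(142)), (-74.25, np.int64(134), np.int64(135), np.int64(132)), (-75.25, np.int64(132), np.int64(132), np.int64(128)), (-76.25, np.int64(140), np.int64(140), np.int64(135)), (-77.25, np.int64(153), np.int64(155), np.int64(14
[... 6673 characters left out ...]
t64(193), np.int64(193), np.int64(194)), (-73.25, np.int64(184), np.int64(184), np.int64(183)), (-74.25, np.int64(174), np.int64(172), np.int64(168)), (-75.25, np.int64(173), np.int64(172), np.int64(168)), (-76.25, np.int64(186), np.int64(187), np.int64(184)), (-77.25, np.int64(196), np.int64(198), np.int64(195)), (-78.25, np.int64(197), np.int64(198), np.int64(196)), (-79.25, np.int64(196), np.int64(197), np.int64(196)), (-80.25, np.int64(196), np.int64(197), np.int64(198)), (-81.25, np.int64(197), np.int64(198), np.int64(200)), (-82.25, np.int64(197), np.int64(198), np.int64(201)), (-83.25, np.int64(197), np.int64(198), np.int64(201)), (-84.25, np.int64(196), np.int64(197), np.int64(200))]
```

View pics/rect.png

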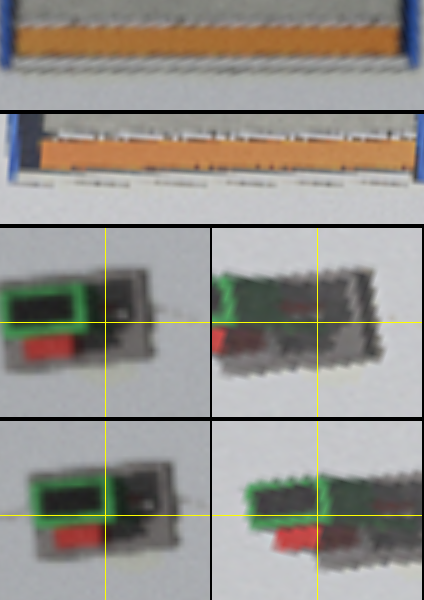

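The lip lines up with shelf centre (0.524, -0.129) and yaw -14.3° in both cameras. The brown bottle sits at about shelf y = -46 mm. The clip's centre is at about (0.426, 0.264) with yaw of about 4°. I'll move above the clip now.

```bash
python3 -m jog '[[-9.6,12.86,0,8.46],[-9.6,12.86,0,8.46],[-9.6,12.86,0,8.46],[-9.6,12.86,0,8.46],[-9.6,12.86,0,8.46]]' 1; cat >> h.py <<'E'
def rel(x,y,z,yawdeg):
    s=read_state(); Rt=R.from_euler('xyz',s['tcp_rot']).as_matrix(); d=Rt.T@(np.array([x,y,z])-s['tool_pos'])/.025
    yw=np.degrees(np.arctan2(Rt[1,0],Rt[0,0])); print('t',s['time_s'],'pos',s['tool_pos'],'rpy',s['tcp_rot'],'F',s['contact_force'],'w',s['gripper_width'],'-> row',d.round(2),round((yw-yawdeg)/8,2))
E
python3 -c "
from h import *; rel(.426,.264,.15,4)"
```

```text
time_s: 2.62
tool_pos: [0.3764, 0.3355, 0.2316]
tcp_rot: [-3.141, -0.001, 0.307]
contact_force: [0.9, 0.4, -0.4]
gripper_width: 0.999
t 2.625 pos [0.3764 0.3355 0.2316] rpy [-3.1411 -0.0005  0.3075] F [ 0.8908  0.3747 -0.3673] w 0.9988395848352438 -> row [1.03 3.33 3.26] 1.7
```

```bash
python3 -m jog '[[1.03,3.33,3.26,1.7],[1.03,3.33,3.26,1.7],[1.03,3.33,3.26,1.7],[1.03,3.33,3.26,1.7]]'
python3 -c "
from h import *; rel(.426,.264,.12,4); c=cam('top','top2.png');im=np.array(c['pixels'])
cam('side','s2.png')
A=cv2.imread('pics/top2.png')[180:330,80:240];B=cv2.imread('pics/s2.png')[80:200,140:268]
cv2.imwrite('pics/c2.png',np.hstack([cv2.resize(A,(400,375),interpolation=2),cv2.resize(B,(400,375),interpolation=2)]))"
```

```text
time_s: 3.12
tool_pos: [0.4257, 0.2663, 0.15]
tcp_rot: [-3.141, -0.0, 0.076]
contact_force: [-0.6, 0.8, 0.2]
gripper_width: 1.0
t 3.125 pos [0.4257 0.2663 0.15  ] rpy [-3.1413 -0.0001  0.0764] F [-0.6412  0.7838  0.1517] w 0.9998541002307534 -> row [0.01 0.09 1.2 ] 0.05
```

View pics/c2.png

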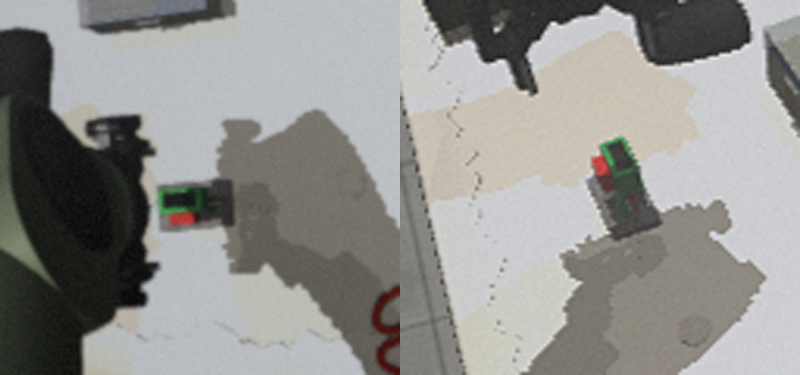

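```bash
python3 -m jog '[[0,0.07,2,0.05],[0,0.07,4,0.05],[0,0.07,4.88,0.05],[0,0.07,4.88,0.05]]'; python3 -m jog '[[0,0,0,0],[0,0,0,0],[0,0,0,0],[0,0,0,0],[0,0,0,0]]' 0; python3 -m jog '[[0,0,0,0],[0,0,0,0]]'
python3 -c "
from h import *; rel(.426,.264,.09,4); cam('top','t3.png')
cam('side','s3.png')
A=cv2.imread('pics/t3.png')[200:320,80:208];B=cv2.imread('pics/s3.png')[90:180,160:256]
cv2.imwrite('pics/c3.png',np.hstack([cv2.resize(A,(400,375),interpolation=2),cv2.resize(B,(400,375),interpolation=2)]))"
```

```text
time_s: 3.72
tool_pos: [0.425, 0.2646, 0.0272]
tcp_rot: [3.141, 0.001, 0.07]
contact_force: [0.3, -0.0, -0.1]
gripper_width: 1.001
time_s: 4.35
tool_pos: [0.4269, 0.2647, 0.0289]
tcp_rot: [-3.14, -0.003, 0.069]
contact_force: [0.7, -0.1, 14.6]
gripper_width: 0.255
time_s: 4.6
tool_pos: [0.427, 0.2647, 0.0289]
tcp_rot: [-3.14, -0.003, 0.069]
contact_force: [1.3, -0.0, 15.5]
gripper_width: 0.261
t 4.6 pos [0.427  0.2647 0.0289] rpy [-3.1401 -0.0026  0.0688] F [ 1.2517 -0.0356 15.4796] w 0.2605761062771005 -> row [-0.03  0.02 -2.44] -0.01
```

View pics/c3.png

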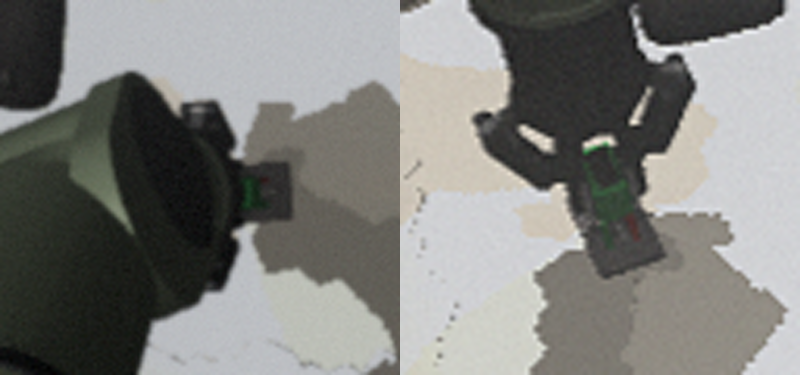

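The fingers have closed to about 22–24 mm, so the clip is squeezed fully open. The 15 N upward reaction comes from the pads swinging down onto the clip. Next I'll lift it.

```bash
python3 -m jog '[[0,0,-0.5,0],[0,0,-1.5,0],[0,0,-3,0],[0,0,-3.6,0],[0,0,-3.6,0]]'
python3 -c "
from h import *; rel(.443,-.1564,.118,-14.3); c=cam('side','s4.png')
cv2.imwrite('pics/c4.png',cv2.resize(cv2.imread('pics/s4.png')[60:200,140:280],(500,500),interpolation=2))
for t in('clip','clip_label','clip_top'): print(t,[(round(d['p'],2),np.round(d['at'],3)) for d in eyes.find_in('side',t)][:2])"
```

```text
time_s: 5.32
tool_pos: [0.4259, 0.2645, 0.1186]
tcp_rot: [-3.141, -0.001, 0.069]
contact_force: [0.3, 0.5, -1.3]
gripper_width: 0.258
t 5.325 pos [0.4259 0.2645 0.1186] rpy [-3.1405 -0.0012  0.0695] F [ 0.291   0.4514 -1.2619] w 0.2576877834447365 -> row [-0.49 16.84  0.  ] 2.28
clip [(0.64, array([0.425, 0.246, 0.15 ]))]
clip_label [(0.49, array([0.424, 0.247, 0.15 ]))]
clip_top [(0.73, array([0.429, 0.251, 0.151]))]
```

View pics/c4.png

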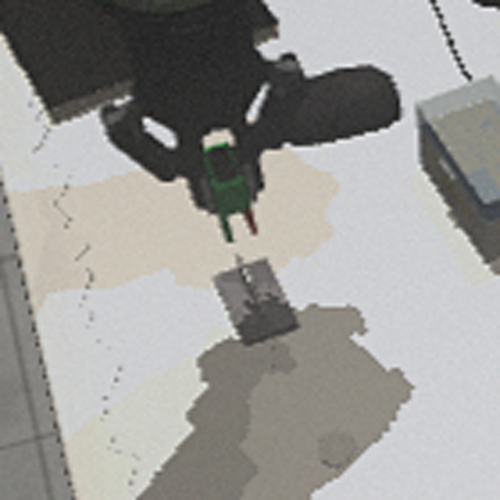

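The clip is held with its jaws visibly open, clear of the rib. Now I'll carry it over to the lip.

```bash
python3 -m jog '[[-0.5,16.84,0,2.28],[-0.5,16.84,0,2.28],[-0.5,16.84,0,2.28],[-0.5,16.84,0,2.28],[-0.5,16.84,0,2.28]]'
python3 -c "
from h import *; rel(.443,-.1564,.09,-14.3)"
```

```text
time_s: 6.15
tool_pos: [0.4376, -0.0501, 0.1172]
tcp_rot: [3.141, 0.001, -0.249]
contact_force: [0.9, -0.1, -0.2]
gripper_width: 0.253
t 6.15 pos [ 0.4376 -0.0501  0.1172] rpy [ 3.1411  0.0009 -0.2488] F [ 0.9302 -0.0548 -0.1621] w 0.25331804236056316 -> row [1.26 4.07 1.09] 0.01
```

```bash
python3 -m jog '[[1.26,4.07,0,0],[1.26,4.07,0.5,0],[1.26,4.07,1.09,0],[1.26,4.07,1.09,0]]'
python3 - <<'E'
from h import *
rel(.443,-.1564,.09,-14.3)
for n in('top','side'):
    c=cam(n,n+'5.png'); im=np.array(c['pixels'])
    for t in('clip','clip_top','clip_label'): print(n,t,[(round(d['p'],2),np.round(d['at'],3)) for d in eyes.find_in(n,t)][:2])
    s=read_state(); p=s['tool_pos']
    print([np.round(proj(c,(p[0],p[1],z)),1) for z in (p[2],.04)])
A=cv2.imread('pics/top5.png')[190:310,260:420];B=cv2.imread('pics/side5.png')[190:340,180:340]
cv2.imwrite('pics/c5.png',np.hstack([cv2.resize(A,(400,300),interpolation=2),cv2.resize(B[:120],(400,300),interpolation=2)]))
E
```

```text
time_s: 6.65
tool_pos: [0.4425, -0.154, 0.0892]
tcp_rot: [3.142, 0.003, -0.249]
contact_force: [-0.6, -0.2, 0.5]
gripper_width: 0.255
t 6.65 pos [ 0.4425 -0.154   0.0892] rpy [ 3.1415  0.0031 -0.2495] F [-0.5606 -0.202   0.4601] w 0.2553272788311315 -> row [ 0.04  0.09 -0.03] 0.0
top clip []
top clip_top []
top clip_label []
[array([339.2, 257. ]), array([336.4, 256.8])]
side clip [(0.5, array([ 0.439, -0.17 ,  0.122]))]
side clip_top [(0.69, array([ 0.443, -0.167,  0.126]))]
side clip_label [(0.63, array([ 0.438, -0.169,  0.121]))]
[array([263.3, 269.8]), array([264.2, 277.6])]
```

View pics/c5.png

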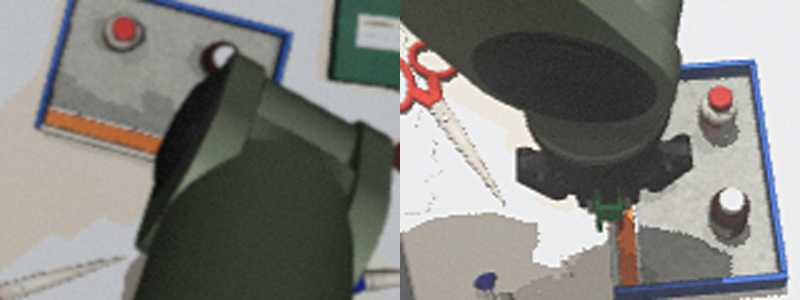

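```bash
python3 -m jog '[[0.02,0.07,0.4,0],[0.02,0.07,0.8,0],[0.02,0.07,0.8,0]]'
python3 - <<'E'
from h import *
rel(.443,-.1564,.09,-14.3)
c=cam('side','s6.png'); im=np.array(c['pixels'])
u,v=proj(c,(.443,-.1564,.045)); print(u,v)
a=np.array([.969,-.247,0]);b=np.array([.247,.969,0]);P=np.array([.443,-.1564,0])
s=8;u0,v0=235,240
I=cv2.resize(im[v0:v0+65,u0:u0+65],None,fx=s,fy=s,interpolation=cv2.INTER_CUBIC)[:,:,::-1].copy()
def q(p): x,y=proj(c,p); return int((x+.5-u0)*s),int((y+.5-v0)*s)
s_=read_state();T=np.array(s_['tool_pos']);zf=T[2]-.021
for o in(-.003,.003): cv2.line(I,q(P+a*o-b*.058+[0,0,.04]),q(P+a*o+[0,0,.04]),(0,255,255),1)
# expected foot outlines (near edge y=-20mm): mouth +-6.5, jaws 4 thick
for o in(-.0105,-.0065,.0065,.0105): cv2.circle(I,q([T[0],T[1],0]+a*o-b*.02+[0,0,zf]),2,(255,0,255),-1)
cv2.imwrite('pics/c6.png',I)
E
```

```text
time_s: 7.42
tool_pos: [0.4429, -0.1563, 0.0696]
tcp_rot: [3.141, 0.002, -0.25]
contact_force: [-0.1, 0.6, 0.4]
gripper_width: 0.253
t 7.425 pos [ 0.4429 -0.1563  0.0696] rpy [ 3.1414  0.0018 -0.2495] F [-0.1166  0.5743  0.3705] w 0.2533427963515035 -> row [ 0.    0.   -0.82] 0.0
264.11676591951414 277.98445815692656
```

View pics/c6.png

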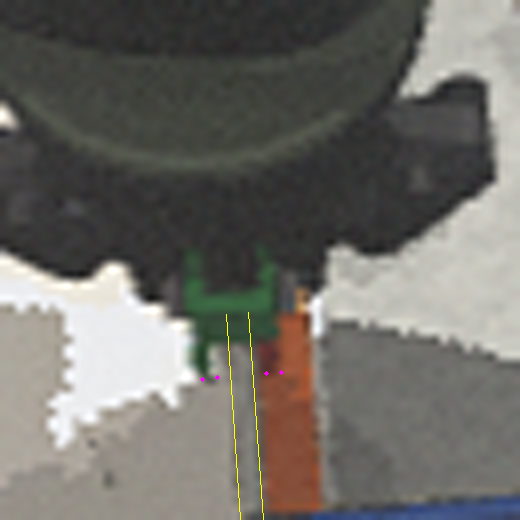

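The jaws (magenta prediction) straddle the lip (yellow): the front jaw is near px 205, the lip at 231–253 and the rear jaw near 270. That is centred to about 1 mm, so I'll descend and release.

```bash
python3 -m jog '[[0.02,0,0.4,0],[0.02,0,0.8,0],[0.02,0,0.96,0],[0.02,0,0.96,0]]'
```

```text
time_s: 7.98
tool_pos: [0.4438, -0.1565, 0.0462]
tcp_rot: [3.142, 0.001, -0.249]
contact_force: [0.2, -0.0, -1.6]
gripper_width: 0.254
```

```bash
python3 -m jog '[[0,0,0,0],[0,0,0,0],[0,0,0,0],[0,0,0,0],[0,0,0,0]]' 0.8
python3 - <<'E'
from h import *
rel(.443,-.1564,.13,-14.3)
c=cam('side','s7.png'); im=np.array(c['pixels'])
cv2.imwrite('pics/c7.png',cv2.resize(im[225:315,215:325],None,fx=6,fy=6,interpolation=cv2.INTER_CUBIC)[:,:,::-1])
E
```

```text
time_s: 8.6
tool_pos: [0.444, -0.1565, 0.0466]
tcp_rot: [3.142, -0.0, -0.249]
contact_force: [-0.1, -0.4, -0.5]
gripper_width: 0.801
t 8.6 pos [ 0.444  -0.1565  0.0466] rpy [ 3.1416 -0.0001 -0.2492] F [-0.1076 -0.3945 -0.4988] w 0.801305753052352 -> row [-0.04  0.01 -3.34] 0.0
```

View pics/c7.png

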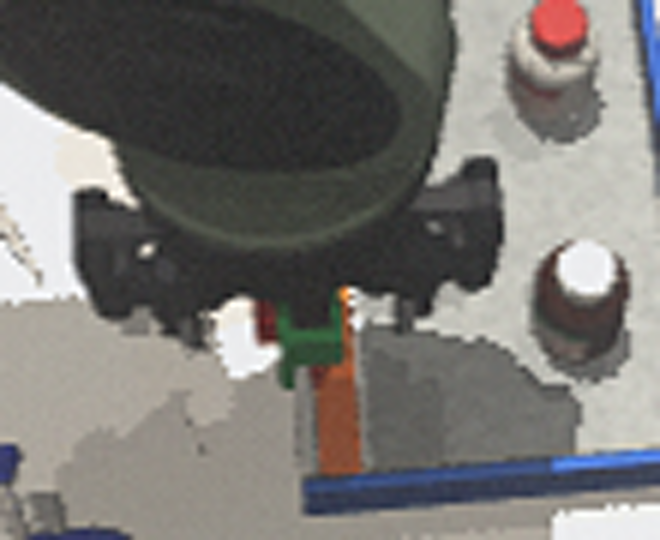

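The clip grips the lip upright, with the label side toward the robot and both fingers clear. I'll retreat upward, shut the fingers and centre them over the housing top.

```bash
python3 -m jog '[[0,0,0,0],[0,0,-1,0],[0,0,-2.2,0],[0,0,-3.2,0],[0,0,-3.2,0]]'; python3 -m jog '[[0.16,0,0,0],[0.16,0,0,0],[0.16,0,0,0],[0.16,0,0,0],[0.16,0,0,0]]' 0
python3 - <<'E'
from h import *
rel(.4478,-.1576,.08,-14.3)
c=cam('side','s8.png'); im=np.array(c['pixels'])
for t in('clip','clip_top','clip_label'): print(t,[(round(d['p'],2),np.round(d['at'],3)) for d in eyes.find_in('side',t)][:2])
cv2.imwrite('pics/c8.png',cv2.resize(im[225:315,215:325],None,fx=6,fy=6,interpolation=cv2.INTER_CUBIC)[:,:,::-1])
E
```

```text
time_s: 9.28
tool_pos: [0.4449, -0.1566, 0.1279]
tcp_rot: [-3.141, -0.003, -0.249]
contact_force: [-0.9, 0.5, -1.5]
gripper_width: 0.8
time_s: 9.9
tool_pos: [0.4478, -0.1575, 0.1264]
tcp_rot: [3.142, 0.0, -0.249]
contact_force: [-0.1, -0.4, 0.4]
gripper_width: -0.002
t 9.9 pos [ 0.4478 -0.1575  0.1264] rpy [ 3.1415  0.0003 -0.2493] F [-0.1081 -0.3581  0.4101] w -0.002254461834402838 -> row [0.   0.01 1.86] 0.0
clip [(0.55, array([ 0.44 , -0.166,  0.078]))]
clip_top [(0.56, array([ 0.442, -0.16 ,  0.084]))]
clip_label [(0.69, array([ 0.44 , -0.164,  0.076]))]
```

View pics/c8.png

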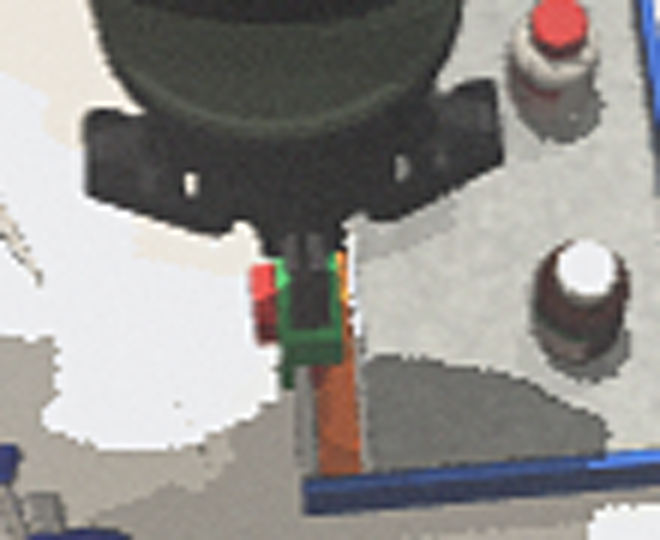

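The shut fingers are centred over the housing top and both bottles are untouched. Next I'll press down in steps.

```bash
python3 -m jog '[[0,0,1,0],[0,0,1.6,0],[0,0,1.9,0],[0,0,2.0,0],[0,0,2.1,0]]'; python3 -m jog '[[0,0,0.08,0],[0,0,0.16,0],[0,0,0.24,0],[0,0,0.3,0],[0,0,0.3,0]]'
```

```text
time_s: 10.72
tool_pos: [0.4481, -0.1576, 0.0743]
tcp_rot: [-3.142, -0.0, -0.249]
contact_force: [-1.9, 0.8, 2.9]
gripper_width: -0.001
time_s: 11.35
tool_pos: [0.4487, -0.1578, 0.0678]
tcp_rot: [-3.141, -0.002, -0.25]
contact_force: [-4.3, 2.0, 28.2]
gripper_width: -0.003
```

```bash
python3 -m jog '[[0,0,0.02,0],[0,0,0.02,0],[0,0,0.02,0],[0,0,0.02,0]]'
python3 - <<'E'
from h import *
rel(.4478,-.1576,.068,-14.3)
c=cam('side','s9.png'); im=np.array(c['pixels'])
for t in('clip','clip_top','clip_label','strip','brown_bottle','white_bottle'): print(t,[(round(d['p'],2),np.round(d['at'],3)) for d in eyes.find_in('side',t)][:3])
cv2.imwrite('pics/c9.png',cv2.resize(im[225:315,215:325],None,fx=6,fy=6,interpolation=cv2.INTER_CUBIC)[:,:,::-1])
E
```

```text
time_s: 11.85
tool_pos: [0.4491, -0.1578, 0.0677]
tcp_rot: [-3.141, -0.003, -0.25]
contact_force: [-4.1, 1.3, 36.1]
gripper_width: 0.003
t 11.85 pos [ 0.4491 -0.1578  0.0677] rpy [-3.1411 -0.0031 -0.2496] F [-4.1176  1.3328 36.1382] w 0.0025771580816516255 -> row [-0.05  0.   -0.01] 0.0
clip [(0.54, array([ 0.44 , -0.175,  0.066]))]
clip_top [(0.53, array([ 0.439, -0.17 ,  0.067]))]
clip_label [(0.68, array([ 0.441, -0.171,  0.062])), (0.23, array([ 0.54 , -0.169,  0.014]))]
strip [(0.41, array([ 0.451, -0.184,  0.013]))]
brown_bottle [(0.78, array([ 0.538, -0.187,  0.06 ])), (0.7, array([ 0.67 , -0.115,  0.046])), (0.51, array([ 0.434, -0.302,  0.045]))]
white_bottle [(0.64, array([ 0.564, -0.093,  0.065])), (0.55, array([ 0.442, -0.17 ,  0.067]))]
```

View pics/c9.png

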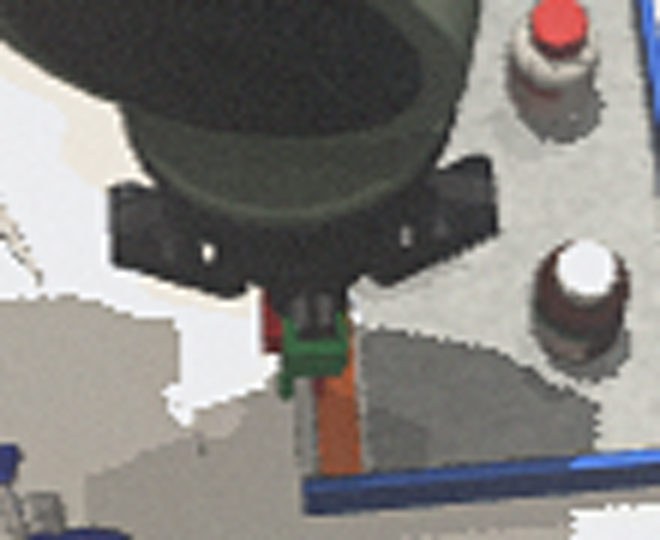

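The clip is home: the tips are at z = 0.0677 against 0.068 expected, the push is 36 N, the strip is down to about z = 0.013, and the bottles are unmoved. I'm handing the job in.

```bash
python3 -c "
from plant import sign_off; print(sign_off())"
```

```text
the job is handed in; nothing more can be done
None
```

I handed the job in with the clip pressed home on the lip in front of the brown bottle; no verdict came back, so I'm going by my own checks. I squeezed the clip open, lifted it off the stand, set it on the lip with the label outward and let go. It stayed on by itself, and I then pressed it down with shut fingers and kept pressing.

Last checks, at about 11.9 s of the 45 s allowed:
- **Fully home:** the fingertips were at 67.7 mm, against 68 mm for the clip's top when home. They were pushing with about 36 N, so I don't doubt the 4 N needed.
- **Strip:** the network saw it at about 13 mm high, down from 20 mm. It gave that only 0.41 confidence, so it supports the height check rather than proving it.
- **Placement:** the side picture showed the clip upright, square and gripping the lip. I aimed it at the brown bottle's position along the lip, measured to within a few millimetres (20 mm allowed).
- **Bottles:** both were in the same place in the pictures before and after, within the network's accuracy of about 4 mm.

**Not measured:** I could not read how far the button was in. I judged that the clip was gripping from the pictures. No checks failed or disagreed beyond the usual few millimetres between the two cameras.

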